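# Inspect the fume filter

### The job

Turn the selector knob of the fume filter unit to off (its white line at the round dot), then lift the unit's cover flap well open and draw the filter plate straight up out of its slot by the tab. Present it at the light panel: upright, face-on to the panel, centred in front of the white window and about 5 cm away from it, touching neither panel nor bench, and finish while still holding it there; leave the knob at off and do not push the other things on the bench about.

Things in the scene. Friction and masses are not known exactly. Their poses are not given: they have to be found in the camera images.
- filter_unit: Bench fume filter unit, a fixed grey box 140 mm deep (x) x 156 mm wide (y). Origin: centre of its underside, on the bench; x points from its louvred front to its back, y to its left, z up. Its left part (y = 16 to 78 mm) is the control pod, top 104 mm up, with the selector knob; the rest is the filter bay, open on top and covered by the flap, whose upper face is 100 mm up.
- slot (a point): Middle of the mouth of the slot in the filter bay's black floor, 58 mm above the bench, under the flap. The slot is 15 mm wide (unit's x), 88 mm long, 50 mm deep; the bay above it is free for 57 mm to the front, 63 mm to the back and 43 mm to either side.
- selector (a joint): Selector knob: clicks into detents at -0.6, 0, 0.6 and 1.2 rad. 0 is off: its white line points along the unit's +x (to the back) at the round dot; positive is counter-clockwise from above; the other marks are narrow bars. Starts in detent 0.6 or 1.2 (within 0.05 rad). Detent torque about 0.04 N m; stops at -0.66 and 1.26.
- selector_grip (a point): On the knob's upright axis at the height to grip, 126 mm above the bench, 21 mm above the pod's scale plate. The grip is an upright bar 34 mm long, 10 mm wide, its top 11 mm above this point, on a round skirt 36 mm across, 8 mm high; x of this point lies along the bar, towards its white line.
- flap (a joint): Hinge of the cover flap, 0 = shut (its start), grows as the front edge rises and swings back, stop at 2.5 rad. Friction holds it where it is left (0.09 N m; about 1 N at the tongue).
- flap_hinge (a point): Middle of the flap's hinge line, at the back of the bay, 98 mm up; the hinge line is the unit's y. The flap reaches 132 mm from it to the front, is 94 mm wide and 6 mm thick.
- flap_tongue (a point): Grip point of the lift tongue, which sticks out level from the middle of the flap's front edge and turns with the flap: 14 mm wide (y), 8 mm thick, 40 mm long. This point is 158 mm from the hinge line, 1 mm below its height when shut, 26 mm beyond the flap's edge, 14 mm short of the tongue's end, 24 mm in front of the unit's front wall.
- filter_plate: Filter plate: pleated paper in a black frame, 12 mm thick (x), 80 mm wide (y), 70 mm high, with a pull tab on the middle of its upper edge, 36 mm wide, 16 mm high, as thick. Origin: centre of its lower edge. About 80 g. Starts upright in the slot, axes along the unit's, its lower edge 8 mm and tab top 94 mm above the bench; slides straight up.
- filter_center (a point): Centre of the filter plate, half-way up: 43 mm above its lower edge, 43 mm below the top of its tab.
- window (a point): Centre of the white window (108 x 100 mm high) on the face of the upright inspection light panel, 80 mm above the bench; x points into the panel (the face looks along -x), y along its width. The panel is fixed, 130 mm wide, 17 mm thick, top 140 mm up; its foot plate, 8 mm high, stands out 33 mm in front of the face.
- light_panel: The upright inspection light panel, for its axes; its origin is on the bench, below the window.
- flux_jar: Bystander: green-capped jar, 41 mm across, 36 mm high. Origin: centre of its underside.
- tape_roll: Bystander: roll of tape lying flat, 60 mm across, 20 mm high. Origin: centre of its underside.
- solder_reel: Bystander: solder reel, 56 mm across, 39 mm high. Origin: centre of its underside.
- pen: Bystander: marker pen lying, 134 mm long, 12 mm thick. Origin: centre of its underside.
- usb_stick: Bystander: memory stick lying, 55 x 18 x 8 mm. Origin: centre of its underside.
- spare_motor: Bystander: small round motor, 23 mm across, 16 mm high. Origin: centre of its underside.

How it is judged (in metres and radians):
On the way, in this order (a step that is already met when the one before it is completed fails the run):
1. the selector stands at off while the flap is still shut (value of joint selector between -0.2 and 0.2 rad and value of joint flap below 0.15 rad), for 0.2 s.
2. the flap is lifted open by at least 1.2 rad (value of joint flap above 1.2 rad), for 0.2 s.
3. the filter plate is drawn out above its slot and in the gripper (z of filter_center in the frame of filter_unit above 0.11 m and contact force between the fingers and filter_plate above 0.5 N), for 0.2 s.
At the end, for the whole second after the job is handed in: Selector within 0.2 rad of off; the gripper holds the plate at rest, upright and parallel to the panel within 15 degrees, its centre 20 to 90 mm in front of the window, within 25 mm of its centre (30 mm upwards), touching neither unit, panel nor bench (value of joint selector between -0.2 and 0.2 rad and x of filter_center in the frame of window between -0.09 and -0.02 m and y of filter_center in the frame of window between -0.025 and 0.025 m and z of filter_center in the frame of window between -0.025 and 0.03 m and angle between the x axis of filter_plate and the x axis of light_panel, either way round below 0.26 rad and angle between filter_center's own z axis and vertical below 0.26 rad and contact force between the fingers and filter_plate above 0.5 N and contact force between filter_plate and filter_unit below 0.05 N and contact force between filter_plate and light_panel below 0.05 N and height (world z) of filter_center above 0.05 m and linear speed of filter_plate below 0.03 m/s); the arm keeps its last pose, push and grip.
It fails at once if a bystander is pushed more than 30 mm from its place (distance of any of flux_jar, tape_roll, solder_reel, pen, usb_stick, spare_motor from where it was at the start of the episode above 0.03 m).
It also fails if it takes over 61 s, if anything falls off the work surface, if the arm or the gripper's body presses on something with over 40 N, if the wrist force passes 120 N, or if a joint passes its speed limit or range.

### The arm

A 7-joint arm with a two-finger parallel gripper is mounted at the origin on a cart in front of the work surface, level with it; the furniture and walls round the work are solid. World frame = base frame: x ahead of the robot, y to its left, z up, the work surface at z = 0. Lengths are in m, angles in degrees, forces in N, time in s.
With the tool pointing down it reaches from about 0.4 to 0.925 m from the base axis. Payload 4.1 kg.
Tool frame: the origin (TCP) lies between the finger pads; the fingertips stand robot.finger_overhang ahead of it and the grasp point (between the pads) is the TCP (robot.finger_overhang is the distance from the TCP to the fingertips, in m); z points along the fingers, y is the line along which they close (so a half turn about z gives the same grasp; the last joint's range is limited). The gripper opens to 85 mm and grips with 20 to 120 N. Pads are 22 mm wide; open, the fingers measure 114 mm over their backs; the gripper's body (76 mm by 85 mm) begins 54 mm behind the grasp point. The pads swing forward as they close: fully open they stand 13 mm farther back than shut.
Start: joints at [-79.068, 22.827, 2.584, 88.041, -1.071, 69.15, -2.905], TCP at [0.186, 0.623, 0.25] pointing down, gripper open.
Joint ranges: [-161.44, 161.44], [-28.35, 127.94], [-78.24, 83.42], [0, 140.83], [-78.03, 258.03], [13.02, 114.36], [-168.23, 168.23]. Speed limits (degrees/s): [147.25, 147.25, 180, 180, 180, 180, 180].

### API

Orientations are given as a 3x3 rotation matrix whose columns are the frame's x, y, z axes.
In Python, from rig import robot, eyes, order gives the robot as it stands.
- The arm moves only by the tool drive_tool, never from a script. Its argument "motion" is a list of rows, each an object of numbers: "ax", "ay", "az": the turn, a rotation vector about the tool's x, y, z in degrees; "tx", "ty", "tz": the shift along the tool's x, y, z in m; "claw": the opening, from 0 (shut) to 1 (fully open). A call has exactly 10 rows; each row shifts and turns the commanded pose from where the row before left it, along the tool's axes as they then stand; what a row does not reach is not made up. A row lasts 1/8 s, in which the tool goes at most 62.5 mm and 10.7 degrees, less where a joint would pass 70% of its speed; a pose out of reach is approached as far as the arm can. A call is refused whole if a number of a shift passes 0.0625 or a number of a turn 10.7, either way. A call with a gripper value outside its range is refused whole. The fingers move at their own pace and stop on an object; "grip_force" is the grip in N (left out, the last holds). Time passes only in rows, so rows that do not move let the fingers close, or fill a call up. It gives the time, the measured TCP pose, the force, the opening and the grip force at its end, in the units of the state.
- robot.read_state(): the state, without advancing time (a new reading comes with each control period).
- eyes.read_camera(name): name is "side" or "top" or "wrist"; returns a dict with "pixels" (400x640x3 uint8, red, green, blue), "range_z" (400x640 float32, m along the optical axis (not along the pixel's ray), 0 where there is no reading), "fx", "fy", "cx", "cy" (pixels), "R" (3x3) and "t" (3): a world point X has camera coordinates R X + t; the wrist camera has in their place "tool_from_camera" (4x4, takes a point from camera to tool coordinates, whose origin is the TCP and whose axes are the flange's). Camera axes: x right, y down, z forward; pixel columns grow to the right and rows downward; lengths in m; the calibration is good to about 2 mm. A picture is of the moment at which its call begins: read the wrist's pose just before it.
- order.finish_job(): hands the job in; it is judged then, once.
The state is a dict: "clock": time; "joints": joint angles; "joint_vel": joint speeds; "effort": joint torques, N m; "tool_pos": TCP position; "tcp_rot": TCP orientation; "ft_force": force on the tool from outside, world axes, zero at the start; "moment": the same for the moment, N m; "width": opening from 0.0 (shut) to 1.0 (fully open); "grip_force": force on a finger pad.
Only numpy, scipy, OpenCV 4.12 (cv2) and the standard library are available. Lean on these libraries where they do the work, as an engineer would, in place of code of your own. Each camera call takes 0.05 s, during which the arm holds its last target. There are 200 camera calls.

## Working session

There is one attempt and no reset: what is moved stays moved. The work goes in short steps, Python scripts to look and compute and a tool call to move; the robot and the scene stay as the last step left them, time stands still between calls to the robot, and variables do not carry over. Pictures are saved under pics/ and viewed, at most 10 in all, crops included, and the job is handed in when it is done.

Besides the shell and the picture viewer there is one more tool, called after ">>>" as name(argument=value, ...), one argument or row to a line, values as JSON. drive_tool: Moves the arm, as the interface text tells. Its arguments: {"type":"object","properties":{"motion":{"type":"array"},"grip_force":{"type":"number"}},"required":["motion"]}

```bash
mkdir -p pics
cat > h.py <<'E'
import numpy as np, cv2
from rig import robot, eyes, order
def grab(n):
    s=robot.read_state(); c=eyes.read_camera(n)
    if 'R' in c: R=np.array(c['R']);t=np.array(c['t']); M=np.eye(4);M[:3,:3]=R.T;M[:3,3]=-R.T@t
    else:
        T=np.eye(4);T[:3,:3]=s['tcp_rot'];T[:3,3]=s['tool_pos'];M=T@np.array(c['tool_from_camera'])
    np.savez(''+n+'.npz',p=c['pixels'],d=c['range_z'],M=M,k=[c['fx'],c['fy'],c['cx'],c['cy']])
    return c
def load(n): return np.load(''+n+'.npz')
def pt(z,u,v,r=1):
    d=z['d'][v-r:v+r+1,u-r:u+r+1]; d=np.median(d[d>0]) if (d>0).any() else np.nan
    fx,fy,cx,cy=z['k']
    return (z['M']@[(u-cx)/fx*d,(v-cy)/fy*d,d,1])[:3]
def onplane(z,u,v,h):
    fx,fy,cx,cy=z['k'];M=z['M'];r=M[:3,:3]@[(u-cx)/fx,(v-cy)/fy,1]
    return M[:3,3]+r*(h-M[2,3])/r[2]
def cloud(z):
    fx,fy,cx,cy=z['k'];v,u=np.mgrid[:400,:640];d=z['d']
    return np.stack([(u-cx)/fx*d,(v-cy)/fy*d,d],-1)@z['M'][:3,:3].T+z['M'][:3,3]
E
python3 - <<'E'
from h import *
print({k:np.round(v,3) for k,v in robot.read_state().items()},robot.finger_overhang)
for n in ('top','side'): cv2.imwrite(f'pics/{n}0.png',grab(n)['pixels'][...,::-1])
E
```

```text
{'clock': np.float64(0.0), 'joints': array([-79.068,  22.872,   2.581,  88.115,  -1.07 ,  69.148,  -2.903]), 'joint_vel': array([-0.086,  0.032, -0.045,  0.097,  0.014,  0.026, -0.029]), 'effort': array([-1.0000e-03, -4.7512e+01,  1.3640e+00, -2.5422e+01,  1.2000e-02,
        9.0000e-03,  0.0000e+00]), 'tool_pos': array([0.186, 0.622, 0.249]), 'tcp_rot': array([[-0.958,  0.286, -0.   ],
       [ 0.286,  0.958, -0.002],
       [-0.   , -0.002, -1.   ]]), 'ft_force': array([0.103, 0.296, 0.597]), 'moment': array([-0.023,  0.049, -0.021]), 'grip_force': np.float64(0.0), 'width': np.float64(0.999)} 0.019
```

View pics/top0.png

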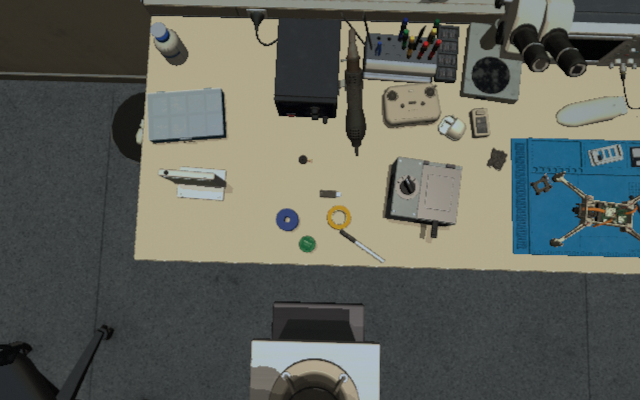

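View pics/side0.png

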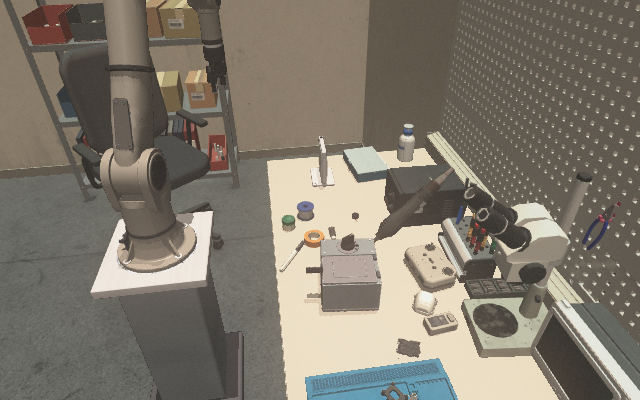

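Run:
```python
from h import *
z=load('top');C=cloud(z)
print('cam',z['M'][:3,3])
for n,b in dict(unit=(370,480,140,245),panel=(155,235,155,210)).items():
    u0,u1,v0,v1=b;P=C[v0:v1,u0:u1].reshape(-1,3)
    for lo,hi in ((.004,.02),(.05,.09),(.09,.102),(.1005,.112),(.112,.145)):
        Q=P[(P[:,2]>lo)&(P[:,2]<hi)]
        if len(Q)>8:
            r=cv2.minAreaRect((Q[:,:2]*1000).astype(np.float32)); print(n,lo,hi,len(Q),np.round(Q.mean(0),3),np.round(r[0]),np.round(r[1]),round(r[2],1))
im=z['p'][...,::-1]
a=cv2.resize(im[145:245,375:475],(600,600),interpolation=cv2.INTER_CUBIC)
cv2.imwrite('pics/c1.png',a)
for n,p in dict(jar=(307,243),tape=(330,217),reel=(288,210),pen1=(342,233),pen2=(383,261),usb=(328,194),motor=(303,160)).items(): print(n,np.round(pt(z,*p),3))
```

```text
cam [ 0.37499381 -0.01329196  1.17340563]
unit 0.004 0.02 315 [ 0.526 -0.252  0.006] [ 530. -269.] [268. 282.] 1.6
unit 0.05 0.09 240 [ 0.496 -0.207  0.073] [ 520. -251.] [159. 141.] 83.3
unit 0.09 0.102 2136 [ 0.515 -0.272  0.099] [ 503. -249.] [157. 178.] 83.1
unit 0.1005 0.112 2470 [ 0.519 -0.239  0.103] [ 503. -248.] [154. 176.] 82.9
unit 0.112 0.145 165 [ 0.526 -0.203  0.125] [ 526. -205.] [33. 32.] 86.9
panel 0.004 0.02 1061 [0.531 0.306 0.008] [539. 322.] [140. 206.] 1.6
panel 0.05 0.09 129 [0.53  0.286 0.071] [530. 299.] [ 15. 125.] 3.5
panel 0.09 0.102 40 [0.53  0.294 0.096] [530. 301.] [ 15. 127.] 3.8
panel 0.1005 0.112 38 [0.53  0.288 0.107] [530. 300.] [ 13. 125.] 2.8
panel 0.112 0.145 504 [0.536 0.299 0.137] [537. 302.] [129.  18.] 87.1
jar [0.39  0.028 0.037]
tape [ 0.457 -0.027  0.021]
reel [0.47  0.077 0.038]
pen1 [ 0.418 -0.059  0.008]
pen2 [ 0.351 -0.163  0.008]
usb [ 0.516 -0.021  0.009]
motor [0.601 0.045 0.012]
```

View pics/c1.png

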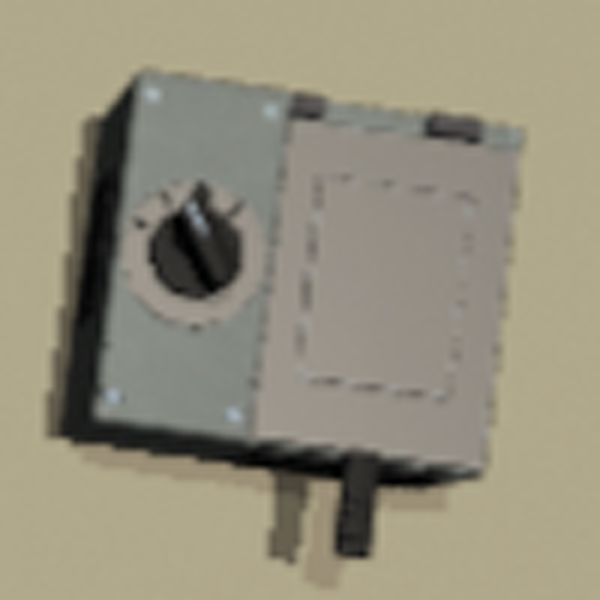

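Run:
```python
from h import *
z=load('top');C=cloud(z)
P=C[155:210,155:235].reshape(-1,3)
T=P[(P[:,2]>.13)&(P[:,2]<.15)]
for s in (slice(None),):
    c=T[:,:2].mean(0);w=np.linalg.svd(T[:,:2]-c)[2][0];print('top strip',c,np.degrees(np.arctan2(w[1],w[0])),np.round(np.sort(((T[:,:2]-c)@w))[[2,-3]],3))
F=C[155:215,160:240].reshape(-1,3);F=F[(F[:,2]>.006)&(F[:,2]<.0105)&(F[:,0]<.525)]
r=cv2.minAreaRect((F[:,:2]*1000).astype(np.float32));print('foot',r,len(F))
# front face
z=load('side');S=cloud(z)
Q=S.reshape(-1,3);m=(Q[:,2]>.02)&(Q[:,2]<.13)&(abs(Q[:,1]-.3)<.08)&(abs(Q[:,0]-.535)<.04);Q=Q[m];print('side panel pts',len(Q))
for n,b in dict(p=P).items():
    G=b[(b[:,2]>.02)&(b[:,2]<.13)]
    for y0 in np.arange(.235,.37,.015):
        k=abs(G[:,1]-y0)<.0075;print(round(y0,3),k.sum(),np.round(np.median(G[k,0]),4) if k.any() else '')
im=load('top')['p'][150:210,150:240,::-1]; sd=z['p'][120:200,290:380,::-1]
cv2.imwrite('pics/c2.png',np.vstack([cv2.resize(im,(450,300),interpolation=2),cv2.resize(sd,(450,300),interpolation=2)]))
```

```text
top strip [0.53702931 0.3015076 ] -92.99413178361053 [-0.064  0.063]
foot ((492.9013671875, 295.9398193359375), (135.52108764648438, 63.75334167480469), 89.57323455810547) 360
side panel pts 227
0.235 71 0.533
0.25 42 0.5268
0.265 33 0.5269
0.28 35 0.5276
0.295 33 0.5285
0.31 34 0.5292
0.325 35 0.53
0.34 35 0.5309
0.355 25 0.5317
0.37 5 0.5332
```

View pics/c2.png

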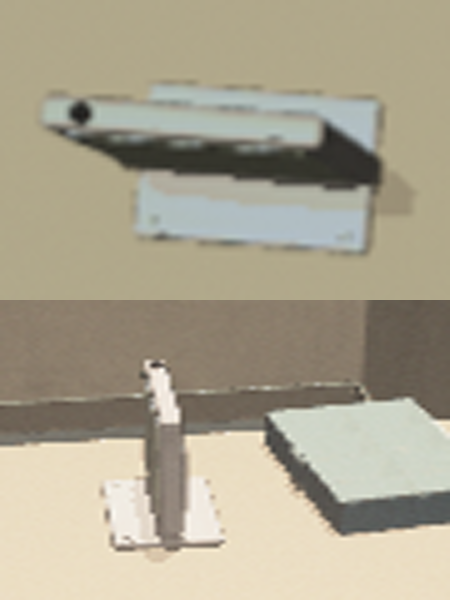

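>>> drive_tool(
  motion=[
    {"tx": -0.02,"ty": -0.0575,"az": -4.4},
    {"tx": -0.02,"ty": -0.0575,"az": -4.4},
    {"tx": -0.02,"ty": -0.0575,"az": -4.4},
    {"tx": -0.02,"ty": -0.0575,"az": -4.4},
    {"tx": -0.02,"ty": -0.0575,"az": -4.4},
    {"tx": 0,"ty": -0.0575,"az": -4.4},
    {"tx": 0,"ty": -0.0575,"az": -4.4},
    {"tx": 0,"ty": -0.0575,"az": -4.4},
    {"tx": 0,"ty": -0.0575,"az": -4.4},
    {"tx": 0,"ty": -0.0575,"az": -4.4},
  ],
)

```text
schema error: expected keys ax, ay, az, tx, ty, tz, claw
```

>>> drive_tool(
  motion=[
    {"tx": -0.036,"ty": -0.0445,"tz": 0,"ax": 0,"ay": 0,"az": 0,"claw": 0.5},
    {"tx": -0.036,"ty": -0.0445,"tz": 0,"ax": 0,"ay": 0,"az": 0,"claw": 0.5},
    {"tx": -0.036,"ty": -0.0445,"tz": 0,"ax": 0,"ay": 0,"az": 0,"claw": 0.5},
    {"tx": -0.036,"ty": -0.0445,"tz": 0,"ax": 0,"ay": 0,"az": 0,"claw": 0.5},
    {"tx": -0.036,"ty": -0.0445,"tz": 0,"ax": 0,"ay": 0,"az": 0,"claw": 0.5},
    {"tx": -0.036,"ty": -0.0445,"tz": 0,"ax": 0,"ay": 0,"az": 0,"claw": 0.5},
    {"tx": -0.036,"ty": -0.0445,"tz": 0,"ax": 0,"ay": 0,"az": 0,"claw": 0.5},
    {"tx": -0.036,"ty": -0.0445,"tz": 0,"ax": 0,"ay": 0,"az": 0,"claw": 0.5},
    {"tx": -0.036,"ty": -0.0445,"tz": 0,"ax": 0,"ay": 0,"az": 0,"claw": 0.5},
    {"tx": -0.036,"ty": -0.0445,"tz": 0,"ax": 0,"ay": 0,"az": 0,"claw": 0.5},
  ],
)

```text
clock: 1.35
tool_pos: [0.4038, 0.0918, 0.2502]
tcp_rot: [[-0.958, 0.285, 0.0], [0.285, 0.958, 0.001], [-0.0, 0.001, -1.0]]
ft_force: [0.5, 0.3, -0.1]
width: 0.498
grip_force: 0.0
```

>>> drive_tool(
  motion=[
    {"tx": -0.036,"ty": -0.0445,"tz": 0,"ax": 0,"ay": 0,"az": 0,"claw": 0.5},
    {"tx": -0.036,"ty": -0.0445,"tz": 0,"ax": 0,"ay": 0,"az": 0,"claw": 0.5},
    {"tx": -0.036,"ty": -0.0445,"tz": 0,"ax": 0,"ay": 0,"az": 0,"claw": 0.5},
    {"tx": -0.036,"ty": -0.0445,"tz": 0,"ax": 0,"ay": 0,"az": 0,"claw": 0.5},
    {"tx": -0.02,"ty": -0.026,"tz": 0,"ax": 0,"ay": 0,"az": 0,"claw": 0.5},
    {"tx": 0,"ty": 0,"tz": 0,"ax": 0,"ay": 0,"az": -10.6,"claw": 0.5},
    {"tx": 0,"ty": 0,"tz": 0,"ax": 0,"ay": 0,"az": -10.6,"claw": 0.5},
    {"tx": 0,"ty": 0,"tz": 0,"ax": 0,"ay": 0,"az": -10.6,"claw": 0.5},
    {"tx": 0,"ty": 0,"tz": 0,"ax": 0,"ay": 0,"az": -10.6,"claw": 0.5},
    {"tx": 0,"ty": 0,"tz": 0,"ax": 0,"ay": 0,"az": 0,"claw": 0.5},
  ],
)

```text
clock: 2.6
tool_pos: [0.5022, -0.1487, 0.25]
tcp_rot: [[-0.901, -0.433, -0.001], [-0.433, 0.901, 0.0], [0.0, 0.001, -1.0]]
ft_force: [0.8, -0.4, 0.3]
width: 0.496
grip_force: 0.0
```

Run:
```python
from h import *
s=robot.read_state();print(np.round(s['joints'],1),np.round(s['tool_pos'],4),np.round(s['tcp_rot'],3),s['clock'])
cv2.imwrite('pics/w1.png',grab('wrist')['pixels'][...,::-1])
```

```text
[-20.4  11.8  37.3 106.   -7.9  64.8 135.4] [ 0.5022 -0.1487  0.25  ] [[-0.901 -0.433 -0.001]
 [-0.433  0.901  0.   ]
 [ 0.     0.001 -1.   ]] 2.6
```

View pics/w1.png

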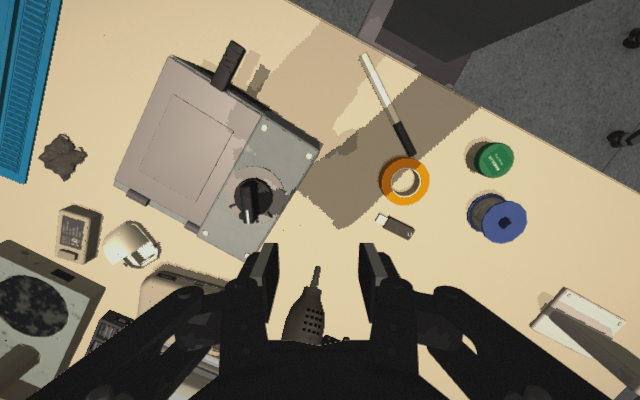

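Run:
```python
from h import *
z=load('wrist');C=cloud(z)
K=C[150:245,215:300].reshape(-1,3);K=K[(K[:,2]>.130)&(K[:,2]<.142)]
r=cv2.minAreaRect((K[:,:2]*1000).astype(np.float32));print('bar',len(K),r,K.mean(0))
P=C[20:270,100:330].reshape(-1,3)
for lo,hi in ((.095,.102),(.102,.107),(.095,.108)):
    U=P[(P[:,2]>lo)&(P[:,2]<hi)];print(lo,len(U),cv2.minAreaRect((U[:,:2]*1000).astype(np.float32)))
for n,uv in dict(tip=(237,43),tongue=(226,72)).items(): print(n,pt(z,*uv))
im=z['p'][140:250,200:310,::-1];cv2.imwrite('pics/w1c.png',cv2.resize(im,(550,550),interpolation=2))
```

```text
bar 501 ((528.5187377929688, -203.71475219726562), (33.85004425048828, 10.268369674682617), 27.111591339111328) [ 0.52748104 -0.20334877  0.13653015]
0.095 13750 ((505.31292724609375, -247.38546752929688), (154.423583984375, 178.9803009033203), 83.23331451416016)
0.102 8818 ((505.1385498046875, -245.96173095703125), (151.68280029296875, 176.072998046875), 83.18607330322266)
0.095 22610 ((505.31292724609375, -247.38546752929688), (154.423583984375, 178.9803009033203), 83.23331451416016)
tip [ 0.41280118 -0.267914    0.09953295]
tongue [ 0.4381094  -0.26785327  0.1011765 ]
```

View pics/w1c.png

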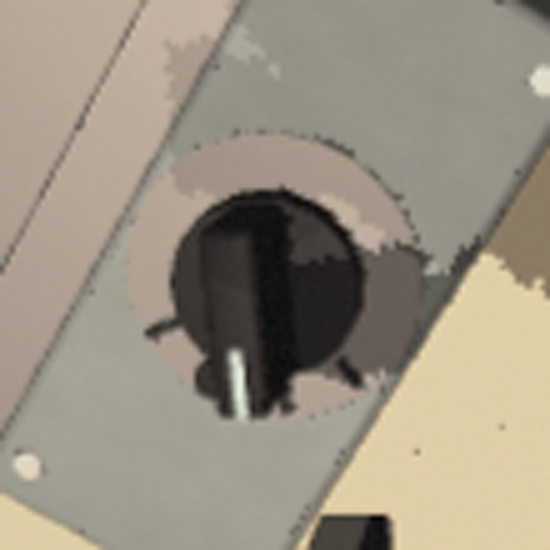

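>>> drive_tool(
  motion=[
    {"tx": 0.0,"ty": -0.03,"tz": 0,"ax": 0,"ay": 0,"az": 0,"claw": 0.5},
    {"tx": 0.0005,"ty": -0.0306,"tz": 0,"ax": 0,"ay": 0,"az": -1.4,"claw": 0.5},
    {"tx": 0,"ty": 0,"tz": 0.03,"ax": 0,"ay": 0,"az": 0,"claw": 0.5},
    {"tx": 0,"ty": 0,"tz": 0.03,"ax": 0,"ay": 0,"az": 0,"claw": 0.5},
    {"tx": 0,"ty": 0,"tz": 0.025,"ax": 0,"ay": 0,"az": 0,"claw": 0.5},
    {"tx": 0,"ty": 0,"tz": 0.015,"ax": 0,"ay": 0,"az": 0,"claw": 0.5},
    {"tx": 0,"ty": 0,"tz": 0.014,"ax": 0,"ay": 0,"az": 0,"claw": 0.5},
    {"tx": 0,"ty": 0,"tz": 0,"ax": 0,"ay": 0,"az": 0,"claw": 0.0},
    {"tx": 0,"ty": 0,"tz": 0,"ax": 0,"ay": 0,"az": 0,"claw": 0.0},
    {"tx": 0,"ty": 0,"tz": 0,"ax": 0,"ay": 0,"az": 0,"claw": 0.0},
  ],
  grip_force=30,
)

```text
clock: 3.9
tool_pos: [0.529, -0.2038, 0.137]
tcp_rot: [[-0.89, -0.457, 0.002], [-0.457, 0.89, -0.0], [-0.001, -0.001, -1.0]]
ft_force: [0.7, -0.5, -0.4]
width: 0.108
grip_force: 34.1
```

>>> drive_tool(
  motion=[
    {"tx": 0,"ty": 0,"tz": 0,"ax": 0,"ay": 0,"az": 6,"claw": 0.0},
    {"tx": 0,"ty": 0,"tz": 0,"ax": 0,"ay": 0,"az": 6,"claw": 0.0},
    {"tx": 0,"ty": 0,"tz": 0,"ax": 0,"ay": 0,"az": 6,"claw": 0.0},
    {"tx": 0,"ty": 0,"tz": 0,"ax": 0,"ay": 0,"az": 6,"claw": 0.0},
    {"tx": 0,"ty": 0,"tz": 0,"ax": 0,"ay": 0,"az": 6,"claw": 0.0},
    {"tx": 0,"ty": 0,"tz": 0,"ax": 0,"ay": 0,"az": 4.5,"claw": 0.0},
    {"tx": 0,"ty": 0,"tz": 0,"ax": 0,"ay": 0,"az": 0,"claw": 0.0},
    {"tx": 0,"ty": 0,"tz": 0,"ax": 0,"ay": 0,"az": 0,"claw": 0.0},
    {"tx": 0,"ty": 0,"tz": 0,"ax": 0,"ay": 0,"az": 0,"claw": 0.5},
    {"tx": 0,"ty": 0,"tz": 0,"ax": 0,"ay": 0,"az": 0,"claw": 0.5},
  ],
)

```text
clock: 5.15
tool_pos: [0.5282, -0.2028, 0.1361]
tcp_rot: [[-0.992, 0.126, -0.001], [0.126, 0.992, 0.001], [0.001, 0.001, -1.0]]
ft_force: [0.1, -0.1, -0.2]
width: 0.496
grip_force: 0.0
```

>>> drive_tool(
  motion=[
    {"tx": 0,"ty": 0,"tz": 0,"ax": 0,"ay": 0,"az": 0,"claw": 0.5},
    {"tx": 0,"ty": 0,"tz": -0.02,"ax": 0,"ay": 0,"az": 0,"claw": 0.5},
    {"tx": 0,"ty": 0,"tz": -0.04,"ax": 0,"ay": 0,"az": 0,"claw": 0.5},
    {"tx": 0,"ty": 0,"tz": -0.04,"ax": 0,"ay": 0,"az": 0,"claw": 0.5},
    {"tx": 0,"ty": -0.04,"tz": 0,"ax": 0,"ay": 0,"az": 0,"claw": 0.5},
    {"tx": 0.04,"ty": -0.035,"tz": 0,"ax": 0,"ay": 0,"az": 0,"claw": 0.5},
    {"tx": 0.05,"ty": 0,"tz": 0,"ax": 0,"ay": 0,"az": 0,"claw": 0.5},
    {"tx": 0,"ty": 0,"tz": 0,"ax": 0,"ay": 0,"az": 0,"claw": 0.5},
    {"tx": 0,"ty": 0,"tz": 0,"ax": 0,"ay": 0,"az": 0,"claw": 0.5},
    {"tx": 0,"ty": 0,"tz": 0,"ax": 0,"ay": 0,"az": 0,"claw": 0.5},
  ],
)

```text
clock: 6.4
tool_pos: [0.4311, -0.2663, 0.2369]
tcp_rot: [[-0.992, 0.125, 0.001], [0.125, 0.992, -0.001], [-0.001, -0.001, -1.0]]
ft_force: [0.1, -0.2, -0.3]
width: 0.499
grip_force: 0.0
```

Run:
```python
from h import *
grab('top');z=load('top');C=cloud(z)
s=robot.read_state();print(np.round(s['joints'],1),np.round(s['tool_pos'],4),np.round(s['tcp_rot'],3))
grab('wrist');z=load('wrist');C=cloud(z)
P=C.reshape(-1,3);d=np.hypot(P[:,0]-.5285,P[:,1]+.2037)
K=P[(P[:,2]>.130)&(P[:,2]<.142)&(d<.03)]
print('bar',len(K),cv2.minAreaRect((K[:,:2]*1000).astype(np.float32)) if len(K) else '')
u=np.array([np.cos(np.radians(-6.8)),np.sin(np.radians(-6.8))]);v=np.array([-u[1],u[0]])
o=np.array([.505,-.2474])+.019*u;print('unit o',o)
q=np.stack([(P[:,:2]-o)@u,(P[:,:2]-o)@v,P[:,2]],1)
t=q[(q[:,0]<-.072)&(q[:,0]>-.12)&(q[:,2]>.085)&(q[:,2]<.11)&(abs(q[:,1]+.031)<.03)]
print('tongue unit frame',len(t),t.min(0),t.max(0),np.median(t,0))
cv2.imwrite('pics/w2.png',z['p'][...,::-1])
```

```text
[-17.4  12.8  51.3 109.3 -11.1  63.  121.1] [ 0.431  -0.2663  0.2367] [[-0.992  0.125  0.001]
 [ 0.125  0.992 -0.001]
 [-0.001 -0.001 -1.   ]]
bar 0 
unit o [ 0.52386634 -0.24964968]
tongue unit frame 571 [-0.10823208 -0.03707225  0.09405743] [-0.07213581 -0.02368479  0.10401678] [-0.09125176 -0.03025498  0.10118349]
```

View pics/w2.png

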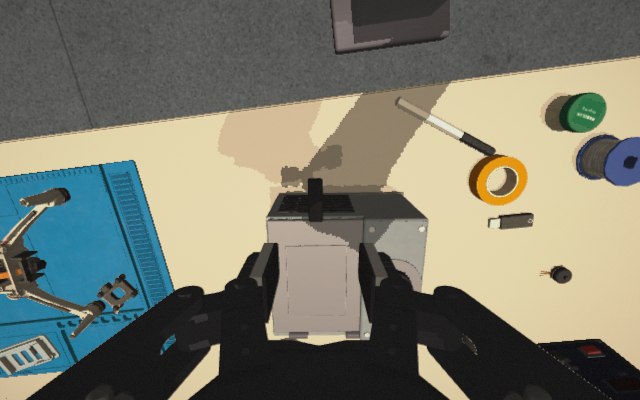

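>>> drive_tool(
  motion=[
    {"tx": 0.0077,"ty": -0.003,"tz": 0.02,"ax": 0,"ay": 0,"az": 0,"claw": 0.5},
    {"tx": 0,"ty": 0,"tz": 0.035,"ax": 0,"ay": 0,"az": 0,"claw": 0.5},
    {"tx": 0,"ty": 0,"tz": 0.035,"ax": 0,"ay": 0,"az": 0,"claw": 0.5},
    {"tx": 0,"ty": 0,"tz": 0.03,"ax": 0,"ay": 0,"az": 0,"claw": 0.5},
    {"tx": 0,"ty": 0,"tz": 0.0175,"ax": 0,"ay": 0,"az": 0,"claw": 0.5},
    {"tx": 0,"ty": 0,"tz": 0,"ax": 0,"ay": 0,"az": 0,"claw": 0.5},
    {"tx": 0,"ty": 0,"tz": 0,"ax": 0,"ay": 0,"az": 0,"claw": 0.0},
    {"tx": 0,"ty": 0,"tz": 0,"ax": 0,"ay": 0,"az": 0,"claw": 0.0},
    {"tx": 0,"ty": 0,"tz": 0,"ax": 0,"ay": 0,"az": 0,"claw": 0.0},
    {"tx": 0,"ty": 0,"tz": 0,"ax": 0,"ay": 0,"az": 0,"claw": 0.0},
  ],
  grip_force=20,
)

```text
clock: 7.75
tool_pos: [0.4226, -0.2686, 0.0999]
tcp_rot: [[-0.992, 0.126, 0.002], [0.126, 0.992, -0.0], [-0.002, 0.0, -1.0]]
ft_force: [-0.5, 2.0, 7.5]
width: 0.16
grip_force: 22.8
```

Run:
```python
import numpy as np
r=.162;a=np.radians(np.arange(0,106,10.5/2*2));print(np.degrees(a).round(1));x=-r*np.cos(a);z=r*np.sin(a)
print(np.round(np.diff(x),4),np.round(np.diff(z),4))
a=np.radians(np.linspace(0,110,21));print(np.round(np.diff(-r*np.cos(a)),4).tolist(),np.round(np.diff(r*np.sin(a)),4).tolist())
```

```text
[  0.   10.5  21.   31.5  42.   52.5  63.   73.5  84.   94.5 105. ]
[0.0027 0.008  0.0131 0.0177 0.0218 0.0251 0.0275 0.0291 0.0296 0.0292] [ 0.0295  0.0285  0.0266  0.0238  0.0201  0.0158  0.011   0.0058  0.0004
 -0.005 ]
[0.0007, 0.0022, 0.0037, 0.0051, 0.0065, 0.0078, 0.0091, 0.0102, 0.0113, 0.0123, 0.0131, 0.0139, 0.0145, 0.015, 0.0153, 0.0155, 0.0155, 0.0155, 0.0152, 0.0148] [0.0155, 0.0154, 0.0151, 0.0147, 0.0141, 0.0134, 0.0126, 0.0117, 0.0107, 0.0095, 0.0083, 0.007, 0.0056, 0.0042, 0.0028, 0.0013, -0.0002, -0.0017, -0.0032, -0.0046]
```

>>> drive_tool(
  motion=[
    {"tx": -0.0007,"ty": 0,"tz": -0.0155,"ax": 0,"ay": 0,"az": 0,"claw": 0},
    {"tx": -0.0022,"ty": 0,"tz": -0.0154,"ax": 0,"ay": 0,"az": 0,"claw": 0},
    {"tx": -0.0037,"ty": 0,"tz": -0.0151,"ax": 0,"ay": 0,"az": 0,"claw": 0},
    {"tx": -0.0051,"ty": 0,"tz": -0.0147,"ax": 0,"ay": 0,"az": 0,"claw": 0},
    {"tx": -0.0065,"ty": 0,"tz": -0.0141,"ax": 0,"ay": 0,"az": 0,"claw": 0},
    {"tx": -0.0078,"ty": 0,"tz": -0.0134,"ax": 0,"ay": 0,"az": 0,"claw": 0},
    {"tx": -0.0091,"ty": 0,"tz": -0.0126,"ax": 0,"ay": 0,"az": 0,"claw": 0},
    {"tx": -0.0102,"ty": 0,"tz": -0.0117,"ax": 0,"ay": 0,"az": 0,"claw": 0},
    {"tx": -0.0113,"ty": 0,"tz": -0.0107,"ax": 0,"ay": 0,"az": 0,"claw": 0},
    {"tx": -0.0123,"ty": 0,"tz": -0.0095,"ax": 0,"ay": 0,"az": 0,"claw": 0},
  ],
)

```text
clock: 9.0
tool_pos: [0.4907, -0.2766, 0.232]
tcp_rot: [[-0.992, 0.127, -0.0], [0.127, 0.992, 0.001], [0.001, 0.001, -1.0]]
ft_force: [-1.9, 2.8, -1.0]
width: 0.16
grip_force: 22.5
```

Following nicely; forces are small. Continuing the arc.

>>> drive_tool(
  motion=[
    {"tx": -0.0131,"ty": 0,"tz": -0.0083,"ax": 0,"ay": 0,"az": 0,"claw": 0},
    {"tx": -0.0139,"ty": 0,"tz": -0.007,"ax": 0,"ay": 0,"az": 0,"claw": 0},
    {"tx": -0.0145,"ty": 0,"tz": -0.0056,"ax": 0,"ay": 0,"az": 0,"claw": 0},
    {"tx": -0.015,"ty": 0,"tz": -0.0042,"ax": 0,"ay": 0,"az": 0,"claw": 0},
    {"tx": -0.0153,"ty": 0,"tz": -0.0028,"ax": 0,"ay": 0,"az": 0,"claw": 0},
    {"tx": -0.0155,"ty": 0,"tz": -0.0013,"ax": 0,"ay": 0,"az": 0,"claw": 0},
    {"tx": -0.0155,"ty": 0,"tz": 0.0002,"ax": 0,"ay": 0,"az": 0,"claw": 0},
    {"tx": -0.0155,"ty": 0,"tz": 0.0017,"ax": 0,"ay": 0,"az": 0,"claw": 0},
    {"tx": -0.0152,"ty": 0,"tz": 0.0032,"ax": 0,"ay": 0,"az": 0,"claw": 0},
    {"tx": -0.0148,"ty": 0,"tz": 0.0046,"ax": 0,"ay": 0,"az": 0,"claw": 0},
  ],
)

```text
clock: 10.25
tool_pos: [0.6401, -0.294, 0.2515]
tcp_rot: [[-0.992, 0.125, 0.003], [0.125, 0.992, 0.002], [-0.003, 0.003, -1.0]]
ft_force: [-1.2, 4.5, 2.6]
width: 0.155
grip_force: 24.1
```

>>> drive_tool(
  motion=[
    {"tx": 0,"ty": 0,"tz": 0,"ax": 0,"ay": 0,"az": 0,"claw": 0},
    {"tx": 0,"ty": 0,"tz": 0,"ax": 0,"ay": 0,"az": 0,"claw": 0.4},
    {"tx": 0,"ty": 0,"tz": 0,"ax": 0,"ay": 0,"az": 0,"claw": 0.4},
    {"tx": 0,"ty": 0,"tz": 0,"ax": 0,"ay": 0,"az": 0,"claw": 0.4},
    {"tx": 0,"ty": 0,"tz": -0.03,"ax": 0,"ay": 0,"az": 0,"claw": 0.4},
    {"tx": 0,"ty": 0,"tz": -0.03,"ax": 0,"ay": 0,"az": 0,"claw": 0.4},
    {"tx": 0.05,"ty": 0,"tz": 0,"ax": 0,"ay": 0,"az": 0,"claw": 0.4},
    {"tx": 0.05,"ty": 0,"tz": 0,"ax": 0,"ay": 0,"az": 0,"claw": 0.4},
    {"tx": 0.05,"ty": 0,"tz": 0,"ax": 0,"ay": 0,"az": 0,"claw": 0.4},
    {"tx": 0.03,"ty": 0,"tz": 0,"ax": 0,"ay": 0,"az": 0,"claw": 0.4},
  ],
)

```text
clock: 11.5
tool_pos: [0.4556, -0.2739, 0.3109]
tcp_rot: [[-0.992, 0.13, 0.0], [0.13, 0.992, 0.001], [-0.0, 0.001, -1.0]]
ft_force: [0.2, 0.4, 0.1]
width: 0.4
grip_force: 0.0
```

Run:
```python
from h import *
s=robot.read_state();print(np.round(s['joints'],1),np.round(s['tool_pos'],4),np.round(s['tcp_rot'],3),s['clock'])
a=grab('side')['pixels'];grab('wrist');z=load('wrist')
cv2.imwrite('pics/m3.png',np.vstack([cv2.resize(a[180:330,260:460,::-1],(480,360),interpolation=2),cv2.resize(z['p'][...,::-1],(384,240))[:, :384] if 0 else cv2.copyMakeBorder(cv2.resize(z['p'][...,::-1],(384,240)),0,0,0,96,0)]))
P=cloud(z).reshape(-1,3)
u=np.array([np.cos(np.radians(-6.8)),np.sin(np.radians(-6.8))]);v=np.array([-u[1],u[0]]);o=np.array([.5239,-.2496])
q=np.stack([(P[:,:2]-o)@u,(P[:,:2]-o)@v,P[:,2]],1)
t=q[(abs(q[:,0])<.06)&(abs(q[:,1]+.031)<.035)&(q[:,2]>.085)&(q[:,2]<.1)]
print('tab',len(t),np.percentile(t,[3,50,97],axis=0) if len(t) else '')
```

```text
[-18.3  12.1  52.6 100.3 -10.1  72.6 119.3] [ 0.4556 -0.2739  0.3109] [[-0.992  0.13   0.   ]
 [ 0.13   0.992  0.001]
 [-0.     0.001 -1.   ]] 11.5
tab 552 [[-0.01104733 -0.06102785  0.08571026]
 [-0.00104056 -0.0302855   0.09317659]
 [ 0.05952984 -0.00097102  0.09537507]]
```

View pics/m3.png

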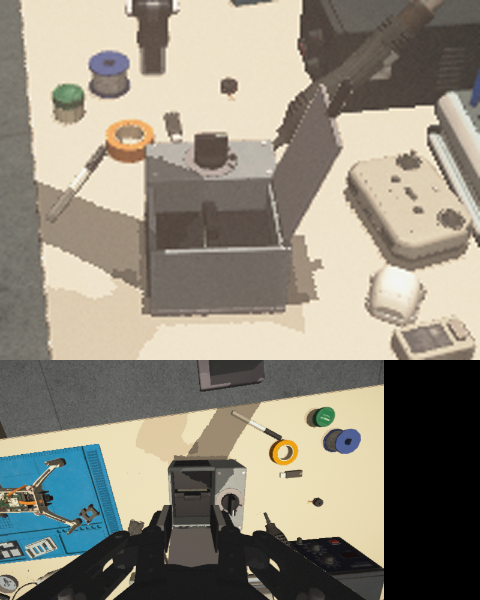

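Run:
```python
from h import *
z=load('wrist');P=cloud(z).reshape(-1,3)
u=np.array([np.cos(np.radians(-6.8)),np.sin(np.radians(-6.8))]);v=np.array([-u[1],u[0]]);o=np.array([.5239,-.2496])
q=np.stack([(P[:,:2]-o)@u,(P[:,:2]-o)@v,P[:,2]],1)
t=q[(abs(q[:,0])<.03)&(abs(q[:,1]+.031)<.025)&(q[:,2]>.089)&(q[:,2]<.098)]
print('tab',len(t),np.percentile(t,[2,20,50,80,98],axis=0).round(4).tolist())
print(cv2.minAreaRect((t[:,:2]*1000).astype(np.float32)))
k=q[(q[:,2]>.13)&(q[:,2]<.142)&(np.hypot(q[:,0],q[:,1]-.047)<.03)];print('knob',len(k),cv2.minAreaRect((k[:,:2]*1000).astype(np.float32)))
```

```text
tab 275 [[-0.0113, -0.0471, 0.0898], [-0.0102, -0.0408, 0.093], [-0.0062, -0.0296, 0.094], [-0.0025, -0.0194, 0.0947], [-0.0, -0.0131, 0.0956]]
((-5.774941921234131, -30.09907341003418), (34.22933578491211, 11.963146209716797), 89.41073608398438)
knob 286 ((-0.22064781188964844, 46.00282287597656), (10.247204780578613, 35.02337646484375), 89.48115539550781)
```

>>> drive_tool(
  motion=[
    {"tx": 0,"ty": 0,"tz": 0,"ax": 0,"ay": 0,"az": 10,"claw": 0.4},
    {"tx": 0,"ty": 0,"tz": 0,"ax": 0,"ay": 0,"az": 10,"claw": 0.4},
    {"tx": 0,"ty": 0,"tz": 0,"ax": 0,"ay": 0,"az": 10,"claw": 0.4},
    {"tx": 0,"ty": 0,"tz": 0,"ax": 0,"ay": 0,"az": 10,"claw": 0.4},
    {"tx": 0,"ty": 0,"tz": 0,"ax": 0,"ay": 0,"az": 10,"claw": 0.4},
    {"tx": 0,"ty": 0,"tz": 0,"ax": 0,"ay": 0,"az": 10,"claw": 0.4},
    {"tx": 0,"ty": 0,"tz": 0,"ax": 0,"ay": 0,"az": 10,"claw": 0.4},
    {"tx": 0,"ty": 0,"tz": 0,"ax": 0,"ay": 0,"az": 10,"claw": 0.4},
    {"tx": 0,"ty": 0,"tz": 0,"ax": 0,"ay": 0,"az": 9.4,"claw": 0.4},
    {"tx": 0,"ty": 0,"tz": 0,"ax": 0,"ay": 0,"az": 0,"claw": 0.4},
  ],
)

```text
clock: 12.85
tool_pos: [0.4591, -0.2734, 0.311]
tcp_rot: [[0.115, 0.993, -0.0], [0.993, -0.115, -0.002], [-0.002, 0.0, -1.0]]
ft_force: [1.0, -0.3, -0.5]
width: 0.399
grip_force: 0.0
```

>>> drive_tool(
  motion=[
    {"tx": 0.0011,"ty": 0.03,"tz": 0,"ax": 0,"ay": 0,"az": 0,"claw": 0.4},
    {"tx": 0.0011,"ty": 0.0292,"tz": 0,"ax": 0,"ay": 0,"az": 0,"claw": 0.4},
    {"tx": 0,"ty": 0,"tz": 0.03,"ax": 0,"ay": 0,"az": 0,"claw": 0.4},
    {"tx": 0,"ty": 0,"tz": 0.04,"ax": 0,"ay": 0,"az": 0,"claw": 0.4},
    {"tx": 0,"ty": 0,"tz": 0.04,"ax": 0,"ay": 0,"az": 0,"claw": 0.4},
    {"tx": 0,"ty": 0,"tz": 0.03,"ax": 0,"ay": 0,"az": 0,"claw": 0.4},
    {"tx": 0,"ty": 0,"tz": 0.02,"ax": 0,"ay": 0,"az": 0,"claw": 0.4},
    {"tx": 0,"ty": 0,"tz": 0,"ax": 0,"ay": 0,"az": 0,"claw": 0.4},
    {"tx": 0,"ty": 0,"tz": 0,"ax": 0,"ay": 0,"az": 0,"claw": 0.4},
    {"tx": 0,"ty": 0,"tz": 0,"ax": 0,"ay": 0,"az": 0,"claw": 0.4},
  ],
)

```text
clock: 14.1
tool_pos: [0.5183, -0.2785, 0.1523]
tcp_rot: [[0.116, 0.993, 0.002], [0.993, -0.116, -0.001], [-0.001, 0.002, -1.0]]
ft_force: [-0.2, 0.3, 0.3]
width: 0.4
grip_force: 0.0
```

Run:
```python
from h import *
s=robot.read_state();print(np.round(s['joints'],1),np.round(s['tool_pos'],4),np.round(s['tcp_rot'],3))
```

```text
[-17.8  34.5  58.6 104.  -33.6  60.9  46.9] [ 0.5183 -0.2785  0.1523] [[ 0.116  0.993  0.002]
 [ 0.993 -0.116 -0.001]
 [-0.001  0.002 -1.   ]]
```

>>> drive_tool(
  motion=[
    {"tx": 0,"ty": -0.0037,"tz": 0.01,"ax": 0,"ay": 0,"az": 0,"claw": 0.4},
    {"tx": 0,"ty": 0,"tz": 0.02,"ax": 0,"ay": 0,"az": 0,"claw": 0.4},
    {"tx": 0,"ty": 0,"tz": 0.02,"ax": 0,"ay": 0,"az": 0,"claw": 0.4},
    {"tx": 0,"ty": 0,"tz": 0.016,"ax": 0,"ay": 0,"az": 0,"claw": 0.4},
    {"tx": 0,"ty": 0,"tz": 0,"ax": 0,"ay": 0,"az": 0,"claw": 0.4},
    {"tx": 0,"ty": 0,"tz": 0,"ax": 0,"ay": 0,"az": 0,"claw": 0.4},
    {"tx": 0,"ty": 0,"tz": 0,"ax": 0,"ay": 0,"az": 0,"claw": 0},
    {"tx": 0,"ty": 0,"tz": 0,"ax": 0,"ay": 0,"az": 0,"claw": 0},
    {"tx": 0,"ty": 0,"tz": 0,"ax": 0,"ay": 0,"az": 0,"claw": 0},
    {"tx": 0,"ty": 0,"tz": 0,"ax": 0,"ay": 0,"az": 0,"claw": 0},
  ],
  grip_force=40,
)

```text
clock: 15.35
tool_pos: [0.5144, -0.2778, 0.0857]
tcp_rot: [[0.117, 0.993, 0.001], [0.993, -0.117, -0.0], [-0.0, 0.002, -1.0]]
ft_force: [-0.6, 0.9, 5.0]
width: 0.13
grip_force: 40.3
```

>>> drive_tool(
  motion=[
    {"tx": 0,"ty": 0,"tz": -0.008,"ax": 0,"ay": 0,"az": 0,"claw": 0},
    {"tx": 0,"ty": 0,"tz": -0.014,"ax": 0,"ay": 0,"az": 0,"claw": 0},
    {"tx": 0,"ty": 0,"tz": -0.018,"ax": 0,"ay": 0,"az": 0,"claw": 0},
    {"tx": 0,"ty": 0,"tz": -0.02,"ax": 0,"ay": 0,"az": 0,"claw": 0},
    {"tx": 0,"ty": 0,"tz": -0.02,"ax": 0,"ay": 0,"az": 0,"claw": 0},
    {"tx": 0,"ty": 0,"tz": -0.02,"ax": 0,"ay": 0,"az": 0,"claw": 0},
    {"tx": 0,"ty": 0,"tz": -0.02,"ax": 0,"ay": 0,"az": 0,"claw": 0},
    {"tx": 0,"ty": 0,"tz": -0.02,"ax": 0,"ay": 0,"az": 0,"claw": 0},
    {"tx": 0,"ty": 0,"tz": -0.02,"ax": 0,"ay": 0,"az": 0,"claw": 0},
    {"tx": 0,"ty": 0,"tz": 0,"ax": 0,"ay": 0,"az": 0,"claw": 0},
  ],
)

```text
clock: 16.6
tool_pos: [0.5146, -0.2782, 0.2468]
tcp_rot: [[0.117, 0.993, 0.003], [0.993, -0.117, -0.001], [-0.001, 0.003, -1.0]]
ft_force: [0.3, -0.4, -1.3]
width: 0.133
grip_force: 39.7
```

>>> drive_tool(
  motion=[
    {"tx": 0.03,"ty": -0.0054,"tz": 0,"ax": 0,"ay": 0,"az": 0,"claw": 0},
    {"tx": 0.048,"ty": -0.0087,"tz": 0,"ax": 0,"ay": 0,"az": 0,"claw": 0},
    {"tx": 0.048,"ty": -0.0087,"tz": 0,"ax": 0,"ay": 0,"az": 0,"claw": 0},
    {"tx": 0.048,"ty": -0.0087,"tz": 0,"ax": 0,"ay": 0,"az": 0,"claw": 0},
    {"tx": 0.048,"ty": -0.0087,"tz": 0,"ax": 0,"ay": 0,"az": 0,"claw": 0},
    {"tx": 0.048,"ty": -0.0087,"tz": 0,"ax": 0,"ay": 0,"az": 0,"claw": 0},
    {"tx": 0.048,"ty": -0.0087,"tz": 0,"ax": 0,"ay": 0,"az": 0,"claw": 0},
    {"tx": 0.048,"ty": -0.0087,"tz": 0,"ax": 0,"ay": 0,"az": 0,"claw": 0},
    {"tx": 0.048,"ty": -0.0087,"tz": 0,"ax": 0,"ay": 0,"az": 0,"claw": 0},
    {"tx": 0.048,"ty": -0.0087,"tz": 0,"ax": 0,"ay": 0,"az": 0,"claw": 0},
  ],
)

```text
clock: 17.85
tool_pos: [0.4838, 0.1928, 0.2444]
tcp_rot: [[0.116, 0.993, -0.001], [0.993, -0.116, -0.0], [-0.0, -0.001, -1.0]]
ft_force: [0.1, 0.2, -0.1]
width: 0.134
grip_force: 39.6
```

>>> drive_tool(
  motion=[
    {"tx": 0.048,"ty": -0.0087,"tz": 0,"ax": 0,"ay": 0,"az": 0,"claw": 0},
    {"tx": 0.04,"ty": -0.0087,"tz": 0,"ax": 0,"ay": 0,"az": 0,"claw": 0},
    {"tx": 0.024,"ty": -0.0035,"tz": 0,"ax": 0,"ay": 0,"az": 0,"claw": 0},
    {"tx": 0,"ty": 0,"tz": 0,"ax": 0,"ay": 0,"az": -3.5,"claw": 0},
    {"tx": 0,"ty": 0,"tz": 0,"ax": 0,"ay": 0,"az": 0,"claw": 0},
    {"tx": 0,"ty": 0,"tz": 0,"ax": 0,"ay": 0,"az": 0,"claw": 0},
    {"tx": 0,"ty": 0,"tz": 0,"ax": 0,"ay": 0,"az": 0,"claw": 0},
    {"tx": 0,"ty": 0,"tz": 0,"ax": 0,"ay": 0,"az": 0,"claw": 0},
    {"tx": 0,"ty": 0,"tz": 0,"ax": 0,"ay": 0,"az": 0,"claw": 0},
    {"tx": 0,"ty": 0,"tz": 0,"ax": 0,"ay": 0,"az": 0,"claw": 0},
  ],
)

```text
clock: 19.1
tool_pos: [0.4769, 0.3048, 0.2451]
tcp_rot: [[0.056, 0.998, 0.0], [0.998, -0.056, 0.0], [0.0, 0.0, -1.0]]
ft_force: [-0.1, -0.0, -0.7]
width: 0.133
grip_force: 39.6
```

>>> drive_tool(
  motion=[
    {"tx": 0,"ty": 0.001,"tz": 0.015,"ax": 0,"ay": 0,"az": 0,"claw": 0},
    {"tx": 0,"ty": 0,"tz": 0.025,"ax": 0,"ay": 0,"az": 0,"claw": 0},
    {"tx": 0,"ty": 0,"tz": 0.025,"ax": 0,"ay": 0,"az": 0,"claw": 0},
    {"tx": 0,"ty": 0,"tz": 0.025,"ax": 0,"ay": 0,"az": 0,"claw": 0},
    {"tx": 0,"ty": 0,"tz": 0.02,"ax": 0,"ay": 0,"az": 0,"claw": 0},
    {"tx": 0,"ty": 0,"tz": 0.013,"ax": 0,"ay": 0,"az": 0,"claw": 0},
    {"tx": 0,"ty": 0,"tz": 0,"ax": 0,"ay": 0,"az": 0,"claw": 0},
    {"tx": 0,"ty": 0,"tz": 0,"ax": 0,"ay": 0,"az": 0,"claw": 0},
    {"tx": 0,"ty": 0,"tz": 0,"ax": 0,"ay": 0,"az": 0,"claw": 0},
    {"tx": 0,"ty": 0,"tz": 0,"ax": 0,"ay": 0,"az": 0,"claw": 0},
  ],
)

```text
clock: 20.35
tool_pos: [0.4782, 0.305, 0.1226]
tcp_rot: [[0.056, 0.998, 0.001], [0.998, -0.056, 0.001], [0.001, 0.001, -1.0]]
ft_force: [-1.0, 0.2, -1.1]
width: 0.133
grip_force: 39.6
```

Run:
```python
from h import *
a=grab('top')['pixels'][130:250,130:270,::-1];b=grab('side')['pixels'][60:200,240:420,::-1]
cv2.imwrite('pics/f.png',np.hstack([cv2.resize(a,(400,340),interpolation=2),cv2.resize(b,(400,340),interpolation=2)]))
P=cloud(load('side')).reshape(-1,3);q=P[(P[:,2]>.03)&(P[:,2]<.09)&(abs(P[:,0]-.48)<.03)&(abs(P[:,1]-.3)<.07)]
print(len(q),q.min(0) if len(q) else'',q.max(0) if len(q) else '')
```

```text
42 [0.47244904 0.25636168 0.04333297] [0.48132822 0.34105867 0.08711597]
```

View pics/f.png

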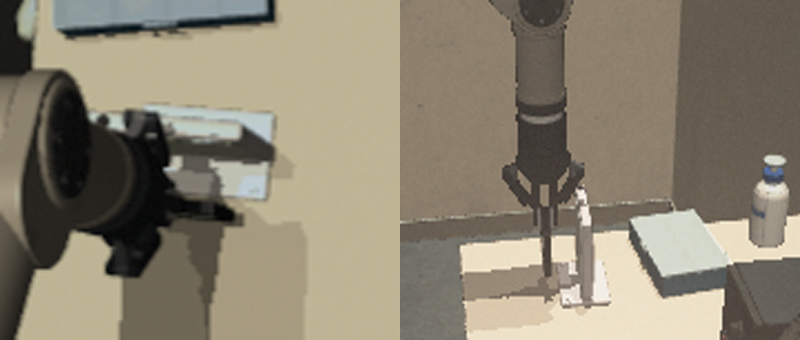

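The plate hangs upright and clear of the panel, with its lower edge about 43 mm up and its centre near y = 0.30. I'm handing the job in.

```bash
python3 -c "
from h import *
print(order.finish_job())"
```

```text
the job is handed in; nothing more can be done
None
```

I handed the job in at about 20 s of the 61 s: knob at off, flap open about 110°, and the filter plate held upright about 5 cm in front of the window, touching nothing by the last pictures and force readings; the hand-in gave no verdict.

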